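# Load a ball on the sample tray and hold it level in the shadow gauge

### The job

The grey metal sample tray was put away pocket side down: turn it over so that it lies pocket up on the worktop, and set the largest of the three steel balls from their grey stand in its pocket. Then lift the tray with the ball on it, carry it near level so that the ball stays in its pocket, and finish holding it still and level in the gripper between the two heads of the shadow gauge, touching nothing there, with the ball midway between the heads and centred on their round windows. The program ends while still holding the tray; never drop the ball on the worktop, do not bump the gauge, and leave the two smaller balls and everything else where they are.

Things in the scene. Friction and masses are not known exactly. Their poses are not given: they have to be found in the camera images.
- tray: Loose grey metal sample tray, flat paddle 124 mm long, 12 thick, 0.16 kg. Origin: centre of its plain face (the underside in use); +x runs along it to the nose, +z out of the pocket face (down at the start). Nose: 46 x 46 mm plate, x = +16 to +62, holds the pocket. Neck: x = -53 to +16. Cross bar at x = -56. Balances near x = +5 mm empty, +20 loaded. Lies flat on either face.
- tray_neck (a point): Middle of the tray's neck, half way through its thickness (18 mm in -x of the tray's origin), axes as the tray's. The neck is a flat bar 24 mm wide (y) with straight parallel sides: the firm place to grip the tray.
- tray_bar (a point): Middle of the dark steel swivel bar across the tray's tail, along the tray's y, axes as the tray's: 11 mm thick, ends 26 mm either side of this point (52 mm over both); 14 mm stand free on each side of the neck. It turns freely in the tray: gripped across its two ends, it lets the tray swing and hang nose down under its own weight, the nose edge 118 mm below the bar.
- pocket (a point): Centre of the floor of the pocket in the nose (39 mm in +x of the tray's origin, 8 mm from its plain face), axes as the tray's. Flat round pocket 24 mm wide, 4 deep, open to the tray's +z. The large ball lies loose in it (its centre 15 mm from this point along +z, up to 3 mm off sideways) and rolls out if the tray is tipped about 40 degrees.
- ball_large_center (a point): Centre of the largest steel ball, 30 mm diameter, 0.11 kg, loose; starts in one of the stand's three seats (which one varies), its centre 32 mm above the worktop.
- ball_mid_center (a point): Centre of a steel ball of 22 mm diameter on the stand: stays there.
- ball_small_center (a point): Centre of a steel ball of 18 mm diameter on the stand: stays there.
- ball_stand: Grey plastic ball stand, fixed block 42 (x) x 142 (y) x 20 mm high, origin at the centre of its underside; three round flat-bottomed seats (20 mm wide, 3 deep) in its top in a row along its y, at y = -46, 0 and +46 mm, a ball in each.
- gauge: Optical shadow gauge, fixed: grey bed 76 (x) x 200 (y) mm with a rail, 24 mm high, carrying two white heads that face each other along its y, 96 mm clear between their round windows. Heads 52 mm deep (x), top 137 mm high. Origin: centre of its underside; its -x side faces the robot. The gap between the heads is open above and to both x sides.
- gauge_center (a point): Middle of the gauge's measuring gap, halfway between the two windows on the line through their centres, 110 mm above the worktop; axes as the gauge's (y along the beam). The windows are 46 mm across. Mind the room: a shelf board hangs 0.49 m over the back of the worktop, its front edge at x = 0.64, and a mixer about 0.13 m high stands between tray and ball stand.
- vial_a: Bystander: small amber screw vial with black cap, 25 mm across and 50 mm high, origin at the centre of its underside. Leave alone.
- vial_b: Bystander: small amber screw vial with black cap, 25 mm across and 50 mm high, origin at the centre of its underside. Leave alone.
- amber_small: Bystander: amber bottle with ribbed white cap, 48 mm across, 109 mm high, origin at the centre of its underside. Leave alone.
Things that resemble listed ones, but are neither listed nor needed, are in the scene too. Leave any green look-alike of the part that bears ball_large_center alone.

How it is judged:
By the outcome, as a careful person would: the job done as asked, in the order asked, and still so for the second after the job is handed in, while the arm keeps its last pose, push and grip.
It also fails if it takes over 72 s, if anything falls off the work surface, if the arm or the gripper's body presses on something with over 40 N, if the wrist force passes 120 N, or if a joint passes its speed limit or range.

### The arm

A 6-joint arm with a two-finger parallel gripper is mounted at the origin on a cart in front of the work surface, level with it; the furniture and walls round the work are solid. World frame = base frame: x ahead of the robot, y to its left, z up, the work surface at z = 0. Lengths are in mm, angles in rad, forces in N, time in s.
With the tool pointing down it reaches from about 350 to 950 mm from the base axis. Payload 17.4 kg.
Tool frame: the origin (TCP) lies at the very end of the fingers, on their centre line; the grasp point (between the pads) lies 19 mm behind it; y points along the fingers, z is the direction in which the jaws open and shut, and the axes are right-handed (so a half turn about y gives the same grasp; the last joint's range is limited). The gripper opens to 93 mm and grips with 3 to 60 N. Pads are 15 mm wide; open, the fingers measure 128 mm over their backs; the gripper's body (75 mm by 188 mm) begins 65 mm behind the grasp point.
Start: joints at [1.118, 0.116, 1.442, -0, 1.584, -0.038], TCP at [272.038, 617.76, 218.646] pointing down, gripper open.
Joint ranges: [-2.83, 2.83], [-0.83, 2.19], [0.07, 2.5], [-1.14, 4.28], [0.01, 3], [-2.97, 2.97]. Speed limits (rad/s): [1.89, 1.89, 2.22, 3.14, 3.14, 3.14].

### API

Orientations are given as a unit quaternion [w, x, y, z].
In Python, from cell import env gives the robot as it stands.
- The arm moves only by the shell command python3 -m handwheel 'ROWS' [FORCE]. ROWS is JSON, a list of rows, each a list of 5 numbers: the opening in per cent of the stroke, from 0 (shut) to 100 (fully open), then the shift along the tool's x, y, z in cm, then the turn about the tool's y in units of 5 degrees (1.0 is 5 degrees). In form: [[jaw, tx, ty, tz, spin], ...]. A call has 1 to 5 rows; each row is the pose to reach, as a shift and turn from the pose measured when the call began, along the tool's axes at that moment; what a row does not reach only later rows make up. A row lasts 1/12 s, in which the tool goes at most 41.7 mm and 7.16 degrees, less where a joint would pass 70% of its speed; a pose out of reach is approached as far as the arm can. A call with a gripper value outside its range is refused whole. The fingers move at their own pace and stop on an object; FORCE is the grip in N (left out, the last holds). Time passes only in rows, so rows that repeat a pose let the fingers close. It gives the time, the measured TCP pose, the force and the opening at its end, in the units of the state.
- env.get_obs(): the state, without advancing time (a new reading comes with each control period).
- env.capture(name): name is "scene" or "side" or "wrist"; returns a dict with "image" (384x512x3 uint8, red, green, blue), "range_z" (384x512 float32, mm along the optical axis (not along the pixel's ray), 0 where there is no reading), "fx", "fy", "cx", "cy" (pixels), "R" (3x3) and "t" (3): a world point X has camera coordinates R X + t. Camera axes: x right, y down, z forward; pixel columns grow to the right and rows downward; lengths in mm; the calibration is good to about 2 mm. A picture is of the moment at which its call begins.
- env.job_done(): hands the job in, once; it reports no verdict.
The state is a dict: "t": time; "joint_positions": joint angles; "dq": joint speeds; "tau": joint torques, N m; "eef_pos": TCP position; "eef_rot": TCP orientation; "force": force on the tool from outside, world axes, zero at the start; "ft_torque": the same for the moment, N m; "opening": finger opening in mm.
Only numpy, scipy, OpenCV 4.12 (cv2) and the standard library are available. Lean on these libraries where they do the work, as an engineer would, in place of code of your own. Each camera call takes 0.05 s, during which the arm holds its last target. There are 200 camera calls.

## Working session

There is one attempt and no reset: what is moved stays moved. The work goes in short steps, Python scripts to look and compute and a shell command to move; the robot and the scene stay as the last step left them, time stands still between calls to the robot, and variables do not carry over. Pictures are saved under pics/ and viewed, about 8 in all and at most 12, crops included, and the job is handed in when it is done.

```bash
ls; mkdir -p pics
cat > h.py <<'E'
import numpy as np, cv2
from cell import env
from scipy.spatial.transform import Rotation as Ro
def cap(n):
    c=env.capture(n); c['R']=np.array(c['R']); c['t']=np.array(c['t']); return c
def save(c,f,crop=None,s=1):
    im=c['image'][:,:,::-1]
    if crop: x0,y0,x1,y1=crop; im=im[y0:y1,x0:x1]
    cv2.imwrite('pics/'+f,cv2.resize(np.ascontiguousarray(im),None,fx=s,fy=s,interpolation=cv2.INTER_CUBIC))
def ray(c,u,v,z):
    d=c['R'].T@np.array([(u-c['cx'])/c['fx'],(v-c['cy'])/c['fy'],1]); o=-c['R'].T@c['t']
    return o+d*(z-o[2])/d[2]
def cloud(c):
    Z=c['range_z'].astype(float); v,u=np.mgrid[:Z.shape[0],:Z.shape[1]]
    P=np.stack([(u-c['cx'])/c['fx']*Z,(v-c['cy'])/c['fy']*Z,Z],-1)
    W=(P-c['t'])@c['R']; W[Z==0]=np.nan; return W
def proj(c,X):
    p=c['R']@np.array(X,float)+c['t']; return np.array([p[0]/p[2]*c['fx']+c['cx'],p[1]/p[2]*c['fy']+c['cy']])
def tool():
    o=env.get_obs(); q=o['eef_rot']; return np.array(o['eef_pos']),Ro.from_quat([q[1],q[2],q[3],q[0]]).as_matrix(),o
def delta(X):
    p,R,o=tool(); return (R.T@(np.array(X)-p)/10).round(2)
E
python3 - <<'E'
from h import *
p,R,o=tool(); print(o); print(R.round(3))
a=cap('scene'); b=cap('side'); np.savez('v0.npz',a=a,b=b)
for n,c in(('scene',a),('side',b)): print(n,c['fx'],(-c['R'].T@c['t']).round(0),c['R'].round(2).tolist())
save(a,'a.png',s=1.5); save(b,'b.png',s=1.5)
E
```

```text
pics
{'t': 0.0, 'joint_positions': array([ 1.11820323e+00,  1.16481002e-01,  1.44225479e+00, -7.79327630e-06,
        1.58399483e+00, -3.77998030e-02]), 'dq': array([ 7.98838120e-04,  2.96879289e-04, -2.45370156e-04,  8.23539318e-04,
        7.39917804e-05,  1.92002995e-05]), 'tau': array([ 6.06910864e-03, -7.21270680e+01, -6.22589350e+01,  7.82849779e-02,
        2.42128735e-02, -9.35924891e-05]), 'eef_pos': array([271.94808122, 617.57502357, 217.91504184]), 'eef_rot': array([-0.6915626 ,  0.69234454, -0.14569751,  0.14550752]), 'force': array([-0.54977703, -0.31280366, -0.40507065]), 'ft_torque': array([-0.02792846,  0.02368446,  0.01103669]), 'opening': 93.033476849203}
[[ 0.915 -0.     0.403]
 [-0.403 -0.001  0.915]
 [-0.    -1.    -0.001]]
scene 366.45510233675094 [ -83. -415.  712.] [[0.66, -0.75, 0.02], [-0.46, -0.43, -0.78], [0.59, 0.5, -0.63]]
side 384.35409955853567 [542. 970. 434.] [[-1.0, 0.01, 0.02], [-0.02, 0.35, -0.94], [-0.02, -0.94, -0.35]]
```

View pics/a.png

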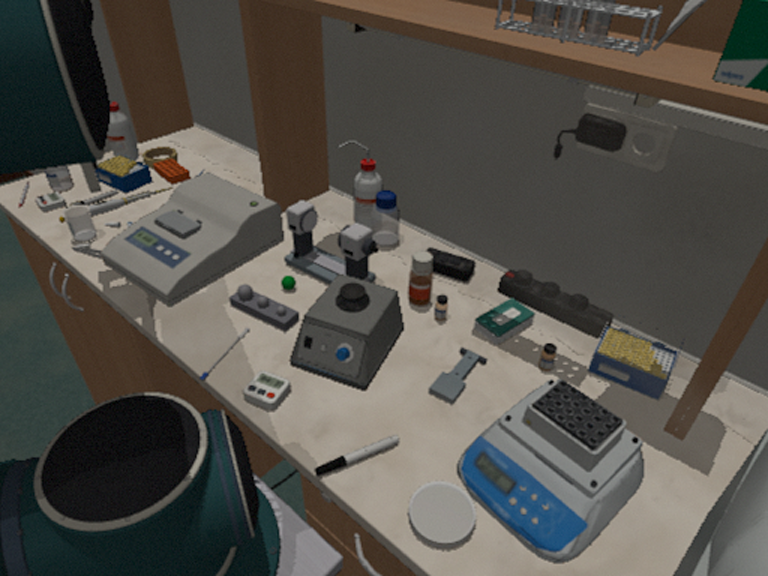

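View pics/b.png

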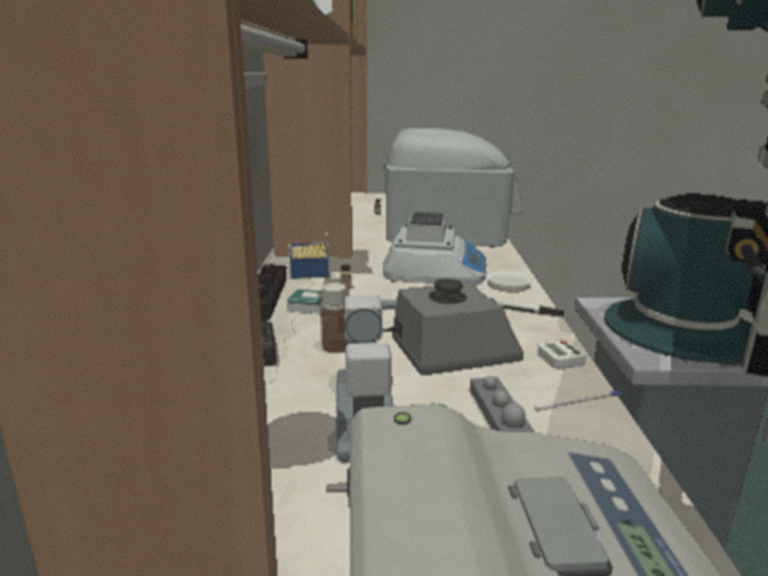

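Scene (shown at 1.5x): the tray is at (458,375), nose toward the camera and bar at (475,355). On the stand are the balls at (246,291), (263,301) and (280,310). A green look-alike ball sits at (288,283) and the gauge at (330,245). In the side view the nearest ball, (513,413), is clearly the biggest. Ball candidates are those three plus the green one, and I choose the left one, (246,291) in the scene view. Next I measure and check that choice in a crop.

Run:
```python
from h import *
d=np.load('v0.npz',allow_pickle=True); a=d['a'].item(); b=d['b'].item()
W=cloud(a); 
def reg(u0,v0,u1,v1,zlo,zhi):
    S=W[int(v0/1.5):int(v1/1.5),int(u0/1.5):int(u1/1.5)].reshape(-1,3); return S[(S[:,2]>zlo)&(S[:,2]<zhi)]
T=W[int(395/1.5):int(420/1.5),int(500/1.5)-60:int(500/1.5)-40].reshape(-1,3); print('table z',np.nanmedian(T[:,2]))
t=reg(420,340,495,410,6,20); print('tray',len(t),np.median(t,0),cv2.minAreaRect(t[:,:2].astype(np.float32)))
s=reg(222,280,305,335,14,26); print('stand',len(s),np.median(s,0),cv2.minAreaRect(s[:,:2].astype(np.float32)))
g=reg(280,190,380,285,128,142); print('heads',len(g)); 
if len(g):
    _,l,c=cv2.kmeans(g[:,:2].astype(np.float32),2,None,(3,50,.1),5,2); print(c); 
    for k in(0,1): print(cv2.minAreaRect(g[l[:,0]==k][:,:2].astype(np.float32)), np.percentile(g[l[:,0]==k],[2,98],axis=0).round(0).tolist())
gb=reg(270,235,385,295,17,30); print('bed',cv2.minAreaRect(gb[:,:2].astype(np.float32)))
m=reg(290,270,410,385,20,200); print('mixer',np.percentile(m,[1,99],axis=0).round(0))
from scipy.optimize import least_squares
for n,(u,v) in dict(L=(246,291),M=(263,301),S=(280,310)).items():
    B=reg(u-12,v-12,u+12,v+10,24,60); print(n,len(B),np.percentile(B,[2,50,98],axis=0).round(0).tolist())
    r=dict(L=15,M=11,S=9)[n]; f=least_squares(lambda x:np.linalg.norm(B-x,axis=1)-r,B.mean(0)-[0,0,8],loss='soft_l1'); print(f.x.round(1))
for z,uv in((30,(246,291)),): print(ray(a,uv[0]/1.5,uv[1]/1.5,z))
w=a
im1=cv2.resize(a['image'][180:225,140:215][:,:,::-1],None,fx=6,fy=6,interpolation=cv2.INTER_CUBIC)
im2=cv2.resize(a['image'][222:277,270:345][:,:,::-1],None,fx=6,fy=6,interpolation=cv2.INTER_CUBIC)
im=np.vstack([im1,im2]);cv2.imwrite('pics/c.png',im[:600])
```

```text
table z 0.2994455761378796
tray 517 [487.78092971 -84.34876512  12.35266941] ((533.1019897460938, -80.21050262451172), (179.04063415527344, 50.93208312988281), 8.06479549407959)
stand 433 [385.39022869 290.02470574  19.89203021] ((422.8208312988281, 307.1150207519531), (117.06780242919922, 145.17832946777344), 9.308873176574707)
heads 336
[[558.25476 369.56   ]
 [570.63745 223.96585]]
((560.340576171875, 369.9599304199219), (50.376808166503906, 44.23295211791992), 4.646575927734375) [[535.0, 350.0, 129.0], [584.0, 391.0, 139.0]]
((572.59130859375, 228.8350372314453), (53.06776809692383, 54.04889678955078), 12.725729942321777) [[549.0, 203.0, 128.0], [599.0, 255.0, 139.0]]
bed ((579.5958862304688, 322.24493408203125), (184.38217163085938, 255.08050537109375), 44.149085998535156)
mixer [[333.  19.  21.]
 [579. 267. 123.]]
L 81 [[366.0, 330.0, 27.0], [376.0, 339.0, 40.0], [391.0, 353.0, 47.0]]
[380.6 347.   31.5]
M 49 [[378.0, 291.0, 25.0], [386.0, 296.0, 34.0], [395.0, 337.0, 39.0]]
[388.  302.6  28.6]
S 32 [[387.0, 246.0, 25.0], [393.0, 253.0, 31.0], [401.0, 293.0, 37.0]]
[394.8 255.8  26.4]
[386.01916145 346.4554097   30.        ]
```

View pics/c.png

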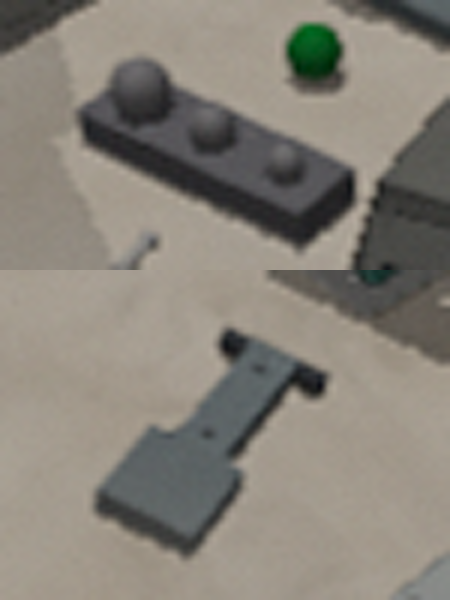

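The crop confirms the large ball is at the left end of the stand (scene px ~164,194 unscaled), with the mid and small balls beside it and the green look-alike separate. The tray lies plain face up, nose toward the robot and bar on the far side. Next I refine the tray, gauge and mixer.

Run:
```python
from h import *
d=np.load('v0.npz',allow_pickle=True); a=d['a'].item(); b=d['b'].item()
W=cloud(a); Wb=cloud(b)
def comp(W,seed,zlo,zhi):
    m=((W[:,:,2]>zlo)&(W[:,:,2]<zhi)).astype(np.uint8); n,l=cv2.connectedComponents(m,connectivity=4); k=l[seed[1],seed[0]]; print('seed',W[seed[1],seed[0]].round(0),k)
    return (l==k)
m=comp(W,(300,258),8,16); t=W[m]; print(len(t),t.min(0),t.max(0)); r=cv2.minAreaRect(t[:,:2].astype(np.float32)); print(r)
c=t[:,:2].mean(0); u,s,vt=np.linalg.svd(t[:,:2]-c); ax=vt[0]; ax=-ax*np.sign(ax[0]); 
s=(t[:,:2]-c)@ax; q=(t[:,:2]-c)@[-ax[1],ax[0]]; print('axis to nose',ax,np.percentile(s,[0,1,99,100]))
for k in np.arange(s.min(),s.max(),10):
    w=q[(s>=k)&(s<k+10)]; print(round(k),len(w),w.min().round(1),w.max().round(1))
print('c',c)
# neighbours: occupancy height near
A=np.vstack([W.reshape(-1,3),Wb.reshape(-1,3)]); A=A[np.isfinite(A[:,0])]
print('max z grid, x rows 350..750, y cols 450..-350 step 40')
for x in range(340,740,40):
    print(x,[int(max(0,np.percentile(A[(abs(A[:,0]-x-20)<20)&(abs(A[:,1]-y+20)<20)&(A[:,2]<480)][:,2],97))) if ((abs(A[:,0]-x-20)<20)&(abs(A[:,1]-y+20)<20)&(A[:,2]<480)).sum()>3 else -1 for y in range(440,-340,-40)])
# gauge windows: head tops
for seedW,nm in((W,'scene'),(Wb,'side')):
    g=seedW.reshape(-1,3); g=g[(g[:,2]>85)&(g[:,2]<142)&(g[:,0]>520)&(g[:,0]<620)&(g[:,1]>180)&(g[:,1]<420)]
    tp=g[g[:,2]>131]
    for lo,hi in((190,270),(330,410)):
        for S,n in((g,'all'),(tp,'top')):
            S=S[(S[:,1]>lo)&(S[:,1]<hi)]
            if len(S)>20: print(nm,n,len(S),np.percentile(S,[2,98],axis=0).round(0).tolist(),cv2.minAreaRect(S[:,:2].astype(np.float32)))
```

```text
seed [470. -95.  13.] 168
496 [ 443.18183888 -112.7877912     8.00608481] [569.51502528 -51.01062729  15.56989015]
((505.8151550292969, -81.84844207763672), (124.6070556640625, 50.902793884277344), 5.788991451263428)
axis to nose [-0.99265179 -0.12100585] [-71.7752364  -68.92966959  51.37866498  52.9767724 ]
-72 50 -26.0 25.0
-62 24 -12.2 24.1
-52 25 -11.9 11.7
-42 24 -12.5 11.3
-32 27 -11.5 11.1
-22 26 -12.1 11.7
-12 32 -12.6 11.6
-2 36 -23.5 22.2
8 53 -23.6 22.5
18 54 -24.0 22.6
28 57 -24.0 23.0
38 54 -22.3 22.5
48 34 -22.1 22.3
c [496.75750411 -84.59751822]
max z grid, x rows 350..750, y cols 450..-350 step 40
340 [2, 22, 45, 24, 21, 13, 51, 99, 94, 78, 54, 2, 2, 2, 2, 45, 65, 68, 71, 73]
380 [2, 38, 47, 38, 35, 22, 96, 100, 101, 100, 94, 2, 2, 2, 2, 50, 90, 90, 124, 125]
420 [2, 2, 20, 4, 17, 13, 100, 124, 124, 100, 73, 2, 13, 14, 2, 48, 90, 131, 132, 131]
460 [1, 1, 30, 27, 2, 30, 100, 123, 124, 100, 4, 2, 13, 14, 2, 33, 89, 132, 131, 132]
500 [2, 134, 118, 20, 18, 2, 88, 99, 100, 99, 2, 2, 14, 14, 2, 3, 90, 126, 123, 90]
540 [16, 138, 136, 26, 137, 138, 125, -1, 41, 2, 2, 2, 14
[... 949 characters left out ...]
13822555541992, 43.525360107421875), 3.6620848178863525)
side all 756 [[553.0, 214.0, 90.0], [604.0, 259.0, 139.0]] ((578.8092041015625, 233.54652404785156), (52.01424789428711, 50.894527435302734), 5.385105133056641)
side top 274 [[555.0, 209.0, 131.0], [604.0, 258.0, 140.0]] ((578.6126098632812, 233.08148193359375), (51.560760498046875, 50.43731689453125), 4.543054103851318)
side all 1078 [[540.0, 363.0, 89.0], [590.0, 397.0, 139.0]] ((565.912353515625, 374.64923095703125), (51.74766540527344, 46.02020263671875), 4.244082927703857)
side top 381 [[541.0, 355.0, 132.0], [590.0, 397.0, 139.0]] ((565.7245483398438, 374.1936950683594), (51.28497314453125, 45.165016174316406), 4.361652374267578)
```

```bash
python3 -m handwheel '[[80,3,0,-2.9,0],[80,6,0,-5.7,0],[80,9,0,-8.6,0],[80,12,0,-11.4,0],[80,15,0,-14.3,0]]' 40; 
python3 -m handwheel '[[80,3,0,-2.9,0],[80,6,0,-5.7,0],[80,9,0,-8.6,0],[80,12,0,-11.4,0],[80,15,0,-14.3,0]]'
python3 -m handwheel '[[80,3,0,-2.9,0],[80,6,0,-5.7,0],[80,9,0,-8.6,0],[80,12,0,-11.4,0],[80,15,0,-14.3,0]]'
python3 -m handwheel '[[80,0,0,0,-1.3],[80,0,0,0,-2.6],[80,0,0,0,-3.9],[80,0,0,0,-5.2],[80,0,0,0,-6.1]]'
python3 -c "
from h import *
p,R,o=tool(); print(p,R.round(3).tolist(),o['joint_positions'].round(2)); print(delta([505,-77,200]))"
```

```text
t: 0.52
eef_pos: [351.7, 424.5, 217.7]
eef_rot: [-0.692, 0.692, -0.146, 0.145]
force: [0.9, 0.1, 0.8]
opening: 74.7
t: 0.93
eef_pos: [431.4, 231.9, 217.8]
eef_rot: [-0.692, 0.692, -0.145, 0.145]
force: [0.4, 0.2, 0.2]
opening: 74.4
t: 1.35
eef_pos: [511.1, 39.2, 218.0]
eef_rot: [-0.692, 0.692, -0.145, 0.145]
force: [1.2, 1.0, -0.0]
opening: 74.4
t: 1.77
eef_pos: [511.0, 39.0, 217.6]
eef_rot: [-0.705, 0.706, 0.043, -0.044]
force: [-0.2, -0.7, 0.2]
opening: 74.5
[511.02190299  39.02105702 217.61682911] [[0.992, -0.001, -0.124], [0.124, -0.001, 0.992], [-0.001, -1.0, -0.001]] [ 0.03 -0.24  1.78 -0.    1.6  -1.67]
[ -2.03   1.78 -11.44]
```

```bash
python3 -m handwheel '[[80,0,0,-3,0],[80,0,0,-6,0],[80,0,0,-9,0],[80,0,0,-12.0,0],[80,0,0,-12.0,0]]'
python3 - <<'E'
from h import *
c=cap('wrist'); np.savez('w1.npz',c=c); print((-c['R'].T@c['t']).round(0),c['R'].round(2).tolist())
save(c,'w1.png',s=1.2)
W=cloud(c); m=(W[:,:,2]>7)&(W[:,:,2]<17)&(W[:,:,0]>420)&(W[:,:,0]<600)&(abs(W[:,:,1]+80)<60)
n,l,st,_=cv2.connectedComponentsWithStats(m.astype(np.uint8)); k=1+st[1:,4].argmax(); t=W[l==k]
print(len(t),t.min(0),t.max(0),cv2.minAreaRect(t[:,:2].astype(np.float32)),np.median(t[:,2]))
for i in range(450,580,10):
    q=t[abs(t[:,0]-i)<2]; 
    if len(q): print(i,len(q),q[:,1].min().round(1),q[:,1].max().round(1),np.median(q[:,2]).round(1))
E
```

```text
t: 2.18
eef_pos: [525.9, -83.8, 217.2]
eef_rot: [-0.705, 0.707, 0.042, -0.044]
force: [0.3, -0.3, -0.4]
opening: 74.2
[458. -91. 383.] [[-0.12, 0.99, -0.0], [0.96, 0.12, 0.24], [0.24, 0.03, -0.97]]
2380 [ 445.28026429 -112.75704343    7.24352423] [571.48057221 -50.73341128  14.87444523] ((509.1872863769531, -82.97216796875), (123.27210235595703, 50.83270263671875), 6.7928466796875) 11.869757962210244
450 104 -112.8 -66.6 12.0
460 111 -111.8 -65.7 11.9
470 110 -110.7 -65.2 12.1
480 103 -108.3 -64.0 12.1
490 99 -107.2 -62.6 11.9
500 57 -98.0 -71.9 11.9
510 54 -94.1 -70.6 12.0
520 51 -93.0 -69.3 11.5
530 51 -91.9 -68.1 11.8
540 49 -90.6 -66.7 12.1
550 48 -89.5 -65.3 11.7
560 79 -92.3 -51.2 11.2
570 44 -101.5 -64.5 10.0
```

View pics/w1.png

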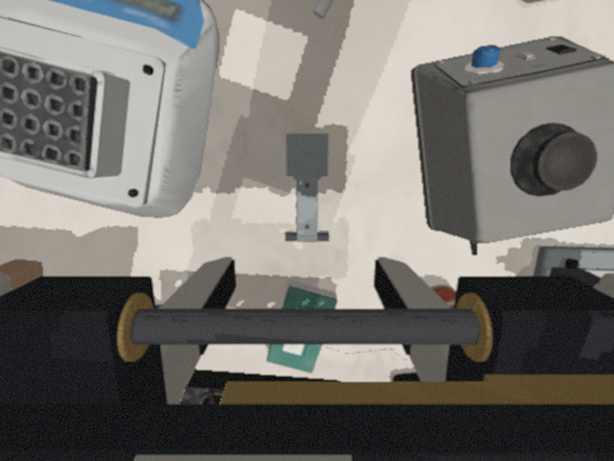

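Wrist view: the tray is centred between the open fingers at scaled px (307,190), bar at (307,237), and the space around it is clear. It agrees with the scene measure to 3 mm, so I go for the bar.

```bash
python3 -c "
from h import *
print(delta([564.3,-76.4,2.5]))"
```

```text
[ 3.94 21.47  0.11]
```

```bash
python3 -m handwheel '[[80,2,3,0.1,0],[80,3.9,6,0.1,0],[80,3.9,10,0.1,0],[80,3.9,14,0.1,0],[80,3.9,17,0.1,0]]' 
python3 -m handwheel '[[80,0,2,0,0],[80,0,3.5,0,0],[80,0,4.4,0,0],[80,0,4.4,0,0]]'
python3 -c "
from h import *
p,R,o=tool(); print(delta([564.3,-76.4,2.5]))
c=cap('wrist'); W=cloud(c); save(c,'w2.png',s=1)
m=(W[:,:,2]>8)&(W[:,:,2]<15)&(W[:,:,0]>500)&(W[:,:,0]<600)&(abs(W[:,:,1]+80)<40); print(W[m].min(0),W[m].max(0))"
```

```text
t: 2.65
eef_pos: [562.9, -75.3, 43.6]
eef_rot: [-0.706, 0.706, 0.041, -0.045]
force: [0.3, 0.3, -1.3]
opening: 74.1
t: 2.98
eef_pos: [562.6, -74.4, 0.4]
eef_rot: [-0.706, 0.706, 0.041, -0.045]
force: [0.2, 0.0, -0.0]
opening: 74.1
[ 0.15 -0.21 -0.22]
[ 500.00379902 -119.82231828    8.00280106] [574.56745922 -50.04913439  14.99213346]
```

View pics/w2.png

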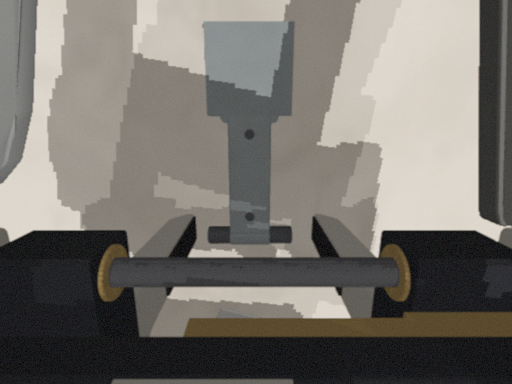

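Bar at (249,235), between the finger tips at (190,217) and (318,217). I check the offset along the tray by projecting, correct it, then grip.

```bash
python3 -m handwheel '[[80,0.1,-0.15,-0.2,0],[80,0.1,-0.15,-0.2,0]]'
python3 -c "
from h import *
c=cap('wrist'); p,R,o=tool(); print(p,proj(c,p+[0,0,4]),ray(c,249,235,6))"
python3 -m handwheel '[[60,0,0,0,0],[50,0,0,0,0],[40,0,0,0,0],[40,0,0,0,0],[40,0,0,0,0]]' 30
python3 -m handwheel '[[30,0,0,0,0],[30,0,0,0,0],[30,0,0,0,0]]' 30
```

```text
t: 3.2
eef_pos: [564.6, -76.1, 2.5]
eef_rot: [-0.706, 0.706, 0.042, -0.045]
force: [-0.1, 0.3, -0.2]
opening: 74.6
[564.4473195  -76.11666656   2.25008461] [251.87512692 229.55677915] [568.45229897 -77.47138214   6.        ]
t: 3.67
eef_pos: [564.4, -76.1, 2.2]
eef_rot: [-0.706, 0.706, 0.042, -0.045]
force: [-0.4, 1.0, 0.1]
opening: 51.3
t: 3.92
eef_pos: [564.4, -76.1, 2.2]
eef_rot: [-0.706, 0.706, 0.042, -0.045]
force: [-0.1, 1.1, -0.1]
opening: 51.3
```

```bash
python3 -m handwheel '[[30,0,-1,0,0],[30,0,-2.5,0,0],[30,0,-4,0,0],[30,0,-5.5,0,0],[30,0,-7,0,0]]' 40
python3 -m handwheel '[[30,0,-1.5,0,0],[30,0,-3,0,0],[30,0,-4.5,0,0],[30,0,-6,0,0],[30,0,-6.5,0,0]]'
python3 -m handwheel '[[30,0,0,0,0],[30,0,0,0,0],[30,0,0,0,0],[30,0,0,0,0],[30,0,0,0,0]]'
python3 - <<'E'
from h import *
a=cap('scene');b=cap('side');p,R,o=tool();print(p,o['opening'])
im=[]
for c in(a,b):
    u,v=proj(c,p+[0,0,-50]).astype(int); print(u,v)
    x0=min(max(u-50,0),412);y0=min(max(v-50,0),284); im.append(cv2.resize(c['image'][y0:y0+100,x0:x0+100,::-1],None,fx=4,fy=4,interpolation=cv2.INTER_CUBIC))
cv2.imwrite('pics/d.png',np.hstack(im))
E
```

```text
t: 4.33
eef_pos: [564.6, -76.1, 73.6]
eef_rot: [-0.706, 0.706, 0.042, -0.045]
force: [-0.2, 0.7, -1.1]
opening: 51.4
t: 4.75
eef_pos: [565.4, -76.2, 141.5]
eef_rot: [-0.705, 0.706, 0.043, -0.044]
force: [0.5, -0.6, -2.4]
opening: 51.6
t: 5.17
eef_pos: [565.1, -76.1, 140.7]
eef_rot: [-0.706, 0.706, 0.043, -0.044]
force: [-0.3, -0.3, -2.1]
opening: 51.3
[565.26395041 -76.13406022 140.9741285 ] 51.081198026049755
319 213
251 175
```

View pics/d.png

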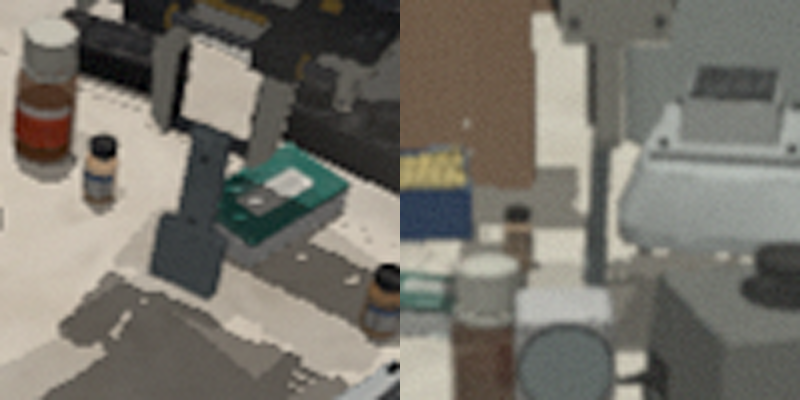

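Both views show the tray hanging vertically nose down, plain face toward the robot. Next I lower it and start the tilt by drawing the bar toward the robot.

```bash
python3 -m handwheel '[[30,0,0.7,0,0],[30,0,1.4,0,0],[30,0,2.1,0,0],[30,0,2.1,0,0],[30,0,2.1,0,0]]'
python3 -m handwheel '[[30,-2,0.5,0,0],[30,-4,0.9,0,0],[30,-4.5,1.1,0,0],[30,-4.5,1.1,0,0]]'
cat > tr.py <<'E'
from h import *
p,R,o=tool(); print(p.round(1),o['force'],o['opening']); c=cap('scene'); W=cloud(c).reshape(-1,3)
W=W[(abs(W[:,1]-p[1])<24)&(W[:,0]>p[0]-60)&(W[:,0]<p[0]+135)&(W[:,2]>6)&(W[:,2]<p[2]+10)]
for z in range(8,150,12):
    s=W[abs(W[:,2]-z)<4]
    if len(s)>5: print(z,len(s),np.percentile(s[:,0],[10,50,90]).round(0))
E
python3 tr.py
```

```text
t: 5.68
eef_pos: [564.9, -76.1, 119.2]
eef_rot: [-0.706, 0.706, 0.042, -0.044]
force: [-0.4, -0.6, -1.4]
opening: 51.3
t: 6.02
eef_pos: [519.7, -81.8, 108.7]
eef_rot: [-0.706, 0.706, 0.042, -0.044]
force: [-0.3, 0.4, -0.8]
opening: 51.2
[519.7 -81.8 108.7] [-0.3443454   0.43915611 -0.77335052] 51.23091320370564
8 37 [551. 623. 641.]
20 44 [547. 620. 645.]
32 38 [541. 546. 650.]
44 36 [537. 540. 549.]
56 14 [532. 535. 543.]
68 15 [528. 530. 536.]
80 16 [524. 526. 535.]
92 17 [519. 521. 525.]
104 17 [515. 516. 519.]
116 59 [512. 515. 519.]
```

```bash
python3 -m handwheel '[[30,-1.3,0.5,0,0],[30,-2.6,1.2,0,0],[30,-4,2.1,0,0],[30,-5.2,3.2,0,0],[30,-6.2,4.4,0,0]]'
python3 -m handwheel '[[30,-0.9,1.2,0,0],[30,-1.5,2.8,0,0],[30,-1.9,4.2,0,0],[30,-2.1,5.2,0,0],[30,-2.2,5.9,0,0]]'
python3 tr.py; python3 -c "
from h import *
print(delta([440,-90,2.5]))"
```

```text
t: 6.48
eef_pos: [459.3, -89.4, 65.5]
eef_rot: [-0.705, 0.706, 0.043, -0.043]
force: [1.4, -0.6, -0.5]
opening: 51.2
t: 6.9
eef_pos: [437.8, -92.2, 5.9]
eef_rot: [-0.705, 0.706, 0.043, -0.043]
force: [-0.1, -0.5, -0.9]
opening: 51.2
[437.8 -92.2   5.9] [-0.12887776 -0.51461691 -0.93021857] 51.18212192585262
8 25 [430. 433. 445.]
[0.3  0.24 0.17]
```

```bash
python3 -m handwheel '[[30,0,0.2,0,0],[30,0,0.35,0,0],[50,0,0.35,0,0],[75,0,0.35,0,0],[85,0,0.35,0,0]]'
python3 -m handwheel '[[85,0,0,0,0],[85,0,-2,0,0],[85,0,-5,0,0],[85,0,-9,0,0],[85,0,-13,0,0]]'
python3 -m handwheel '[[90,0.5,-4,0,0],[90,1,-6,0,0],[90,1,-8,0,0],[90,1,-8,0,0]]'
python3 - <<'E'
from h import *
c=cap('wrist'); save(c,'w3.png',s=1.2)
W=cloud(c); m=(W[:,:,2]>7)&(W[:,:,2]<17)&(W[:,:,0]>400)&(W[:,:,0]<600)&(abs(W[:,:,1]+80)<60)
n,l,st,_=cv2.connectedComponentsWithStats(m.astype(np.uint8)); k=1+st[1:,4].argmax(); t=W[l==k]
print(len(t),t.min(0),t.max(0),cv2.minAreaRect(t[:,:2].astype(np.float32)),np.median(t[:,2]))
for i in range(430,570,10):
    q=t[abs(t[:,0]-i)<2]; 
    if len(q): print(i,len(q),q[:,1].min().round(1),q[:,1].max().round(1),np.median(q[:,2]).round(1))
i0,i1,j0,j1=[f(x) for x in np.nonzero(l==k) for f in(min,max)]; print(i0,i1,j0,j1)
E
```

```text
t: 7.37
eef_pos: [437.8, -92.1, 1.9]
eef_rot: [-0.705, 0.706, 0.043, -0.044]
force: [0.0, -0.1, -0.5]
opening: 60.0
t: 7.78
eef_pos: [437.3, -91.8, 133.2]
eef_rot: [-0.706, 0.706, 0.043, -0.044]
force: [1.2, -0.9, 0.0]
opening: 78.9
t: 8.12
eef_pos: [448.6, -90.8, 217.7]
eef_rot: [-0.705, 0.707, 0.045, -0.042]
force: [0.7, 0.7, 1.7]
opening: 83.8
2028 [ 430.42843922 -117.05456754    7.00666743] [556.66411756 -53.36330761  14.05397571] ((493.6211853027344, -85.08700561523438), (123.6334457397461, 50.72812271118164), 6.68178653717041) 11.724776507802304
430 17 -86.2 -67.0 8.5
440 99 -116.9 -66.0 11.3
450 47 -100.5 -78.3 12.0
460 47 -99.4 -76.8 11.9
470 48 -98.3 -75.5 12.0
480 46 -97.1 -74.2 12.0
490 47 -95.9 -73.0 12.0
500 46 -94.8 -71.7 11.6
510 74 -100.5 -58.8 11.8
520 77 -102.5 -57.3 11.9
530 79 -101.5 -56.2 11.0
540 84 -100.5 -54.8 11.2
550 80 -99.2 -53.4 11.9
157 241 235 272
```

View pics/w3.png

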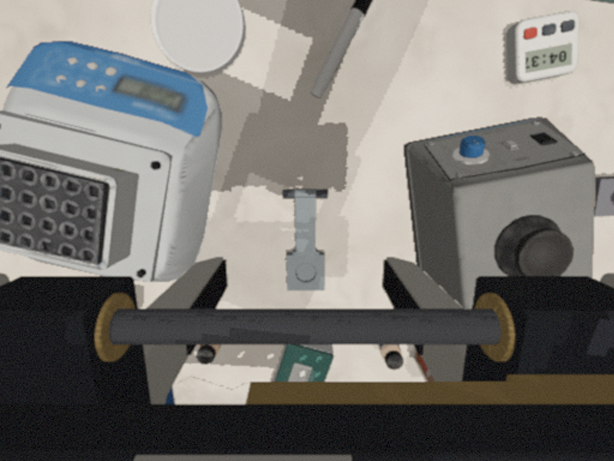

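The tray is now pocket up, pocket at scaled px (306,270), and nothing else has moved. Next, the ball.

```bash
python3 -m handwheel '[[90,0,0,4,0],[90,0,0,8,0],[90,0,0,12,0],[90,0,0,16,0],[90,0,0,20,0]]'
python3 -m handwheel '[[90,0,0,4,0],[90,-0.5,0,8,0],[90,-1,0,12,0],[90,-1.6,0,16,0],[90,-1.6,0,19.5,0]]'
python3 -m handwheel '[[90,0,0,0,1.4],[90,0,0,0,2.8],[90,0,0,0,4.2],[90,0,0,0,5.6],[90,0,0,0,7]]'
python3 -m handwheel '[[90,0,0,0,1.4],[90,0,0,0,2.8],[90,0,0,0,4.2],[90,0,0,0,5.6],[90,0,0,0,7]]'
python3 -m handwheel '[[90,0,0,0,1.4],[90,0,0,0,2.8],[90,0,0,0,3.6],[90,0,0,0,3.6]]'
python3 - <<'E'
from h import *
from scipy.optimize import least_squares
p,R,o=tool(); print(p,R[:,2],o['joint_positions'].round(2))
c=cap('wrist'); save(c,'w4.png'); W=cloud(c); A=W.reshape(-1,3)
for n,x,r in(('L',(380.6,347,32),15),('M',(387,301,28),11),('S',(394,256,26),9)):
    x=np.array(x)
    for it in range(3):
        B=A[(np.linalg.norm(A-x,axis=1)<r+5)&(A[:,2]>x[2]-3)]
        f=least_squares(lambda q:np.linalg.norm(B-q,axis=1)-r,x,loss='soft_l1'); x=f.x
    print(n,len(B),x.round(1),'px',proj(c,x).round(0))
E
```

```text
t: 8.58
eef_pos: [422.6, 109.4, 213.9]
eef_rot: [-0.705, 0.706, 0.044, -0.043]
force: [1.1, -0.4, 1.0]
opening: 84.1
t: 9.0
eef_pos: [381.2, 303.1, 212.6]
eef_rot: [-0.705, 0.706, 0.044, -0.043]
force: [1.6, -0.9, 0.2]
opening: 83.7
t: 9.42
eef_pos: [380.9, 303.0, 211.2]
eef_rot: [-0.685, 0.687, -0.173, 0.173]
force: [0.2, 1.1, -0.2]
opening: 83.9
t: 9.83
eef_pos: [380.6, 302.8, 210.0]
eef_rot: [-0.599, 0.602, -0.373, 0.373]
force: [0.9, -0.6, -0.3]
opening: 83.8
t: 10.17
eef_pos: [380.3, 302.6, 208.8]
eef_rot: [-0.532, 0.536, -0.463, 0.463]
force: [0.3, -0.7, -0.1]
opening: 83.6
[380.30254216 302.56699861 208.77276577] [ 0.98984806  0.14208108 -0.00371268] [ 0.62 -0.3   1.84 -0.    1.6   0.48]
L 470 [381.7 346.2  31.7] px [260. 140.]
M 229 [389.2 300.9  27.8] px [261. 176.]
S 144 [396.8 255.5  25.9] px [262. 209.]
```

View pics/w4.png

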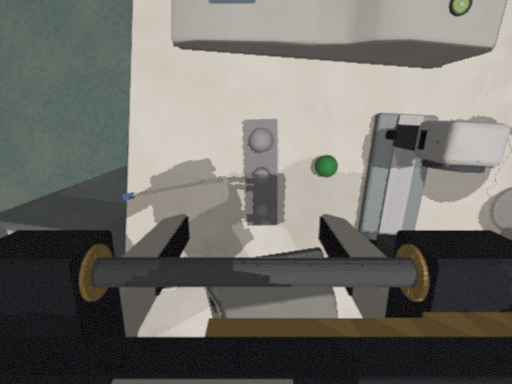

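Wrist view: the large ball is at (260,140), mid (261,175), small (262,209), green look-alike at (326,166). I check how close the green ball is, then compute the approach.

Run:
```python
from h import *
c=cap('wrist'); print('green',ray(c,326,166,14)); print(delta([381.6,346.3,80]),delta([381.6,346.3,23.5]))
```

```text
green [473.00275734 323.83830736  14.        ]
[-4.35 12.9   0.81] [-4.37 18.55  0.83]
```

```bash
python3 -m handwheel '[[60,-2,1,0.4,0],[55,-4,3,0.8,0],[55,-4.4,6.5,0.8,0],[55,-4.4,10,0.8,0],[55,-4.4,12.5,0.8,0]]'
python3 -m handwheel '[[55,0,0,0,0.2],[55,0,0,0,0.2]]'
python3 -c "
from h import *
print(delta([381.6,346.3,23.5]),tool()[2]['opening'])"
```

```text
t: 10.68
eef_pos: [380.4, 346.5, 80.6]
eef_rot: [-0.534, 0.539, -0.46, 0.46]
force: [0.6, -0.1, -0.4]
opening: 54.9
t: 10.85
eef_pos: [379.7, 346.0, 79.4]
eef_rot: [-0.529, 0.536, -0.465, 0.465]
force: [-0.1, 0.3, 0.7]
opening: 51.3
[-0.05  5.59  0.24] 51.34787863026428
```

```bash
python3 -m handwheel '[[55,0,1.5,0.2,0],[55,0,3,0.2,0],[55,0,4.4,0.2,0],[55,0,5.3,0.2,0],[55,0,5.5,0.2,0]]'
python3 -m handwheel '[[40,0,0,0,0],[30,0,0,0,0],[20,0,0,0,0],[20,0,0,0,0],[20,0,0,0,0]]' 25
python3 -c "
from h import *
p,R,o=tool(); print(R.round(3).tolist(),p,o['force'],o['opening'])"
```

```text
t: 11.27
eef_pos: [381.5, 345.8, 24.6]
eef_rot: [-0.529, 0.537, -0.465, 0.465]
force: [-0.9, -0.1, -0.1]
opening: 51.5
t: 11.68
eef_pos: [381.8, 346.1, 25.4]
eef_rot: [-0.53, 0.536, -0.465, 0.465]
force: [-1.1, -0.1, 4.5]
opening: 28.4
[[0.136, -0.006, 0.991], [-0.991, -0.007, 0.136], [0.006, -1.0, -0.007]] [381.75686825 346.0930711   25.44142594] [-1.05090455 -0.1270488   4.52913207] 28.417929761874774
```

Opening 28.4 mm with an upward push means the pads sit a little above the ball's equator. I reopen, go 4 mm lower and grip again.

```bash
python3 -m handwheel '[[45,0,0,0,0],[50,0,0,0,0],[50,0,0.2,0,0],[50,0,0.4,0,0],[50,0,0.4,0,0]]'
python3 -c "
from h import *
p,R,o=tool(); print(p,o['force'],o['opening'],delta([381.7,346.2,21.6]))"
```

```text
t: 12.1
eef_pos: [381.5, 345.9, 20.8]
eef_rot: [-0.529, 0.536, -0.465, 0.465]
force: [1.0, 0.6, 0.2]
opening: 46.2
[381.48572104 345.908047    20.81914018] [1.01324497 0.57687151 0.18881584] 46.174448815063954 [-0.03 -0.08  0.02]
```

```bash
python3 -m handwheel '[[40,0,-0.05,0,0],[25,0,-0.05,0,0],[20,0,-0.05,0,0],[20,0,-0.05,0,0],[20,0,-0.05,0,0]]' 30
python3 -c "
from h import *
p,R,o=tool(); print(p,o['force'],o['opening'])"
```

```text
t: 12.52
eef_pos: [381.5, 345.9, 21.3]
eef_rot: [-0.529, 0.536, -0.465, 0.465]
force: [0.6, -0.5, -0.8]
opening: 28.8
[381.49361206 345.87745885  21.33024697] [ 0.63828792 -0.49589195 -0.82361038] 28.82422189990784
```

```bash
python3 -m handwheel '[[20,0,-0.5,0,0],[20,0,-1.2,0,0],[20,0,-2,0,0],[20,0,-2.5,0,0],[20,0,-2.5,0,0]]' 35
python3 - <<'E'
from h import *
from scipy.optimize import least_squares
p,R,o=tool(); print(p,o['force'],o['opening'])
c=cap('scene'); A=cloud(c).reshape(-1,3); x=np.array([380.6,347,56.])
B=A[(np.linalg.norm(A-x,axis=1)<20)]; print(len(B),np.percentile(B,[5,50,95],axis=0).round(0))
save(c,'e.png',crop=(130,150,230,250),s=5)
E
```

```text
t: 12.93
eef_pos: [382.3, 346.6, 48.1]
eef_rot: [-0.53, 0.536, -0.465, 0.465]
force: [0.1, -0.4, -0.8]
opening: 28.4
[382.25116023 346.57679666  48.12419569] [ 0.11041892 -0.40000474 -0.79831588] 28.365981955272453
80 [[369. 333.  51.]
 [379. 338.  65.]
 [397. 349.  73.]]
```

View pics/e.png

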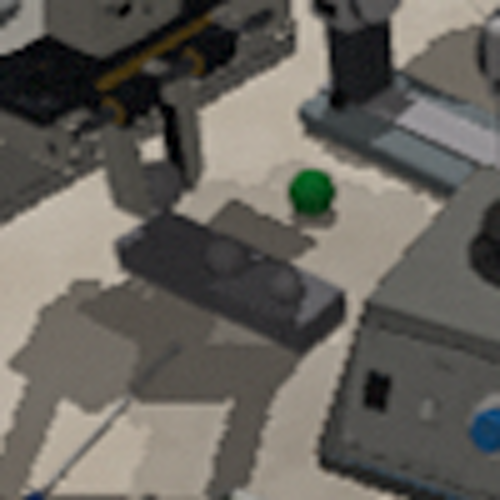

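Ball is held between the fingers at crop (160,185), with the two smaller balls still on the stand. I raise it and carry it to the tray.

```bash
python3 -m handwheel '[[20,0,-2,0,0],[20,0,-5,0,0],[20,0,-8,0,0],[20,0,-12,0,0],[20,0,-16,0,0]]' 40
python3 -m handwheel '[[20,2,0,0.4,0],[20,5,0,1,0],[20,8.5,0,1.7,0],[20,12,0,2.4,0],[20,15,0,3,0]]'
python3 -m handwheel '[[20,3,0,0.6,0],[20,6,0,1.2,0],[20,9,0,1.8,0],[20,12,0,2.4,0],[20,15,0,3,0]]'
python3 -m handwheel '[[20,3,0,0.6,0],[20,6,0,1.2,0],[20,9,0,1.8,0],[20,12,0,2.4,0],[20,13,0,2.7,0]]'
python3 - <<'E'
from h import *
p,R,o=tool(); print(p,R.round(3).tolist(),o['opening'],delta([532.0,-80.5,60]))
# tray re-measure from scene + side clouds
for n in('scene','side'):
    c=cap(n); W=cloud(c); m=(W[:,:,2]>7)&(W[:,:,2]<17)&(W[:,:,0]>400)&(W[:,:,0]<600)&(abs(W[:,:,1]+80)<60)
    k,l,st,_=cv2.connectedComponentsWithStats(m.astype(np.uint8)); 
    if k>1:
        t=W[l==1+st[1:,4].argmax()]; print(n,len(t),cv2.minAreaRect(t[:,:2].astype(np.float32)),t.max(0))
E
```

```text
t: 13.4
eef_pos: [382.4, 347.0, 208.3]
eef_rot: [-0.529, 0.536, -0.465, 0.465]
force: [-0.0, 0.4, -2.6]
opening: 28.3
t: 13.82
eef_pos: [432.7, 200.7, 208.9]
eef_rot: [-0.529, 0.536, -0.465, 0.465]
force: [0.7, 0.6, -1.2]
opening: 27.9
t: 14.23
eef_pos: [483.0, 54.6, 209.4]
eef_rot: [-0.529, 0.536, -0.465, 0.465]
force: [0.1, 0.6, -1.8]
opening: 28.3
t: 14.65
eef_pos: [527.9, -73.6, 209.5]
eef_rot: [-0.529, 0.536, -0.465, 0.465]
force: [0.9, 0.9, -1.8]
opening: 28.6
[527.90916742 -73.64644846 209.51056775] [[0.134, -0.007, 0.991], [-0.991, -0.008, 0.134], [0.007, -1.0, -0.008]] 28.629538901607294 [ 0.63 14.95  0.44]
scene 518 ((492.42547607421875, -85.29641723632812), (127.67943572998047, 51.485862731933594), 6.312122821807861) [556.67535549 -54.40251039  16.4516362 ]
side 76 ((544.5868530273438, -75.44889831542969), (26.86244010925293, 53.630977630615234), 0.1086028516292572) [558.059495   -48.64753965  15.49786038]
```

```bash
python3 -m handwheel '[[20,0.3,3,0.2,0],[20,0.6,6,0.4,0],[20,0.6,9,0.4,0],[20,0.6,12.5,0.4,0],[20,0.6,15.5,0.4,0]]'
python3 -m handwheel '[[20,0,1,0,0],[20,0,1.6,0,0],[20,0,1.8,0,0],[20,0,1.8,0,0]]'
python3 -c "
from h import *
p,R,o=tool(); print(p,o['force'],o['opening'],delta([532.0,-80.5,13.8]))"
```

```text
t: 15.17
eef_pos: [530.4, -77.1, 52.5]
eef_rot: [-0.529, 0.536, -0.466, 0.465]
force: [0.2, -0.1, -1.7]
opening: 28.2
t: 15.5
eef_pos: [531.0, -76.9, 35.8]
eef_rot: [-0.529, 0.536, -0.465, 0.465]
force: [-0.6, -0.1, -0.3]
opening: 28.5
[530.9503409  -76.92684504  35.80168865] [-0.57316595 -0.09665704 -0.26074581] 28.510531351995482 [0.35 2.2  0.07]
```

```bash
python3 -m handwheel '[[20,0.35,0.4,0.1,0],[20,0.35,1,0.1,0],[20,0.35,1.5,0.1,0],[20,0.35,1.8,0.1,0],[20,0.35,1.8,0.1,0]]'
python3 -m handwheel '[[20,0,0.1,0,0],[20,0,0.2,0,0],[20,0,0.2,0,0]]'
python3 -c "
from h import *
p,R,o=tool(); print(p,o['force'],o['opening'],delta([532.0,-80.5,13.8]))
c=cap('scene'); u,v=proj(c,[532,-80,20]).astype(int);save(c,'f.png',crop=(u-40,v-40,u+40,v+40),s=7)"
```

```text
t: 15.92
eef_pos: [531.9, -80.4, 17.0]
eef_rot: [-0.529, 0.536, -0.465, 0.465]
force: [-0.5, 0.1, -0.5]
opening: 28.2
t: 16.17
eef_pos: [531.8, -80.4, 14.9]
eef_rot: [-0.529, 0.536, -0.466, 0.465]
force: [0.6, 0.6, -0.9]
opening: 28.2
[531.81380017 -80.37374853  14.86287632] [ 0.63540907  0.64517804 -0.85082363] 28.18896317817974 [0.01 0.11 0.02]
```

View pics/f.png

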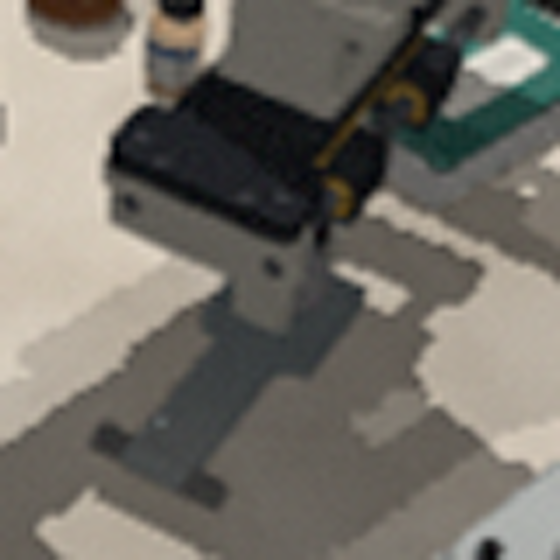

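The crop shows the finger over the middle of the nose (crop 290,290), with the tray still in place. I lower the last millimetre and release.

```bash
python3 -m handwheel '[[20,0,0.1,0,0],[20,0,0.15,0,0],[20,0,0.15,0,0]]'
python3 -m handwheel '[[33,0,0,0,0],[35,0,0,0,0],[40,0,0,0,0],[48,0,0,0,0],[55,0,0,0,0]]'
python3 -m handwheel '[[55,0,0,0,0],[55,0,-1,0,0],[55,0,-3,0,0],[55,0,-6,0,0],[55,0,-10,0,0]]'
python3 -m handwheel '[[55,0,-4,0,0],[55,0,-7.5,0,0],[55,0,-7.5,0,0]]'
python3 - <<'E'
from h import *
from scipy.optimize import least_squares
p,R,o=tool(); print(p,o['force'])
for n in('scene','side','wrist'):
    c=cap(n); A=cloud(c).reshape(-1,3); x=np.array([532,-80.5,23.]); r=15
    for it in range(3):
        B=A[(np.linalg.norm(A-x,axis=1)<r+6)&(A[:,2]>17)]
        if len(B)<15: break
        x=least_squares(lambda q:np.linalg.norm(B-q,axis=1)-r,x,loss='soft_l1').x
    print(n,len(B),x.round(1))
E
```

```text
t: 16.47
eef_pos: [531.8, -80.4, 13.4]
eef_rot: [-0.529, 0.536, -0.465, 0.465]
force: [-0.2, -0.4, -1.0]
opening: 28.4
t: 16.88
eef_pos: [531.9, -80.4, 13.5]
eef_rot: [-0.529, 0.536, -0.465, 0.465]
force: [0.1, -0.3, 0.4]
opening: 46.1
t: 17.3
eef_pos: [531.4, -79.5, 113.3]
eef_rot: [-0.528, 0.537, -0.467, 0.464]
force: [0.5, -0.2, -0.2]
opening: 51.4
t: 17.55
eef_pos: [534.2, -79.3, 196.9]
eef_rot: [-0.53, 0.535, -0.463, 0.467]
force: [0.1, -0.6, 0.3]
opening: 51.3
[534.22115738 -79.28981633 196.91047712] [ 0.09746993 -0.61405011  0.25386579]
scene 99 [530.6 -79.8  23.3]
side 53 [533.1 -80.6  25.3]
wrist 453 [531.4 -80.1  22.8]
```

The ball sits in the pocket: centre z is about 23 in scene and wrist, and xy agrees within 1 mm. Next I turn the tool and go for the neck.

```bash
python3 -m handwheel '[[60,0,0,-2,0],[60,0,0,-4.3,-1],[60,0,0,-4.3,-2.4],[60,0,0,-4.3,-3.8],[60,0,0,-4.3,-5.2]]'
python3 -m handwheel '[[60,0,0,0,-1.4],[60,0,0,0,-2.8],[60,0,0,0,-4.2],[60,0,0,0,-5.6],[60,0,0,0,-7]]'
python3 -m handwheel '[[60,0,0,0,-1.4],[60,0,0,0,-2.8],[60,0,0,0,-4.2],[60,0,0,0,-5.4],[60,0,0,0,-5.4]]'
cat > tray.py <<'E'
from h import *
p,R,o=tool(); print(p,R.round(3).tolist(),o['joint_positions'].round(2),o['opening'])
c=cap('wrist'); W=cloud(c); m=(W[:,:,2]>7)&(W[:,:,2]<15)&(W[:,:,0]>400)&(W[:,:,0]<600)&(abs(W[:,:,1]+80)<60)
k,l,st,_=cv2.connectedComponentsWithStats(m.astype(np.uint8)); t=W[l==1+st[1:,4].argmax()]; print(len(t),t.min(0),t.max(0))
P=[]
for i in range(450,504,6):
    q=t[abs(t[:,0]-i)<2]
    if len(q): P.append((i,(q[:,1].min()+q[:,1].max())/2,np.ptp(q[:,1])))
P=np.array(P); f=np.polyfit(P[:,0],P[:,1],1); print(P.round(1).tolist(),f,'yaw',np.degrees(np.arctan(f[0])),'y at 491.4',np.polyval(f,491.4))
print('tool z ang',np.degrees(np.arctan2(R[1,2],R[0,2])))
E
python3 tray.py
```

```text
t: 18.12
eef_pos: [488.7, -84.7, 187.4]
eef_rot: [-0.621, 0.629, -0.335, 0.328]
force: [1.0, 0.2, -0.5]
opening: 56.0
t: 18.53
eef_pos: [488.0, -84.6, 185.7]
eef_rot: [-0.693, 0.699, -0.131, 0.121]
force: [0.0, 0.2, 0.2]
opening: 55.7
t: 18.95
eef_pos: [487.4, -84.5, 184.1]
eef_rot: [-0.705, 0.707, 0.035, -0.048]
force: [1.0, -0.1, 0.7]
opening: 55.7
[487.44693003 -84.47837211 184.08076782] [[0.993, -0.018, -0.117], [0.117, -0.005, 0.993], [-0.018, -1.0, -0.003]] [-0.22 -0.26  1.86 -0.01  1.56 -1.91] 55.71953694497752
2211 [ 430.24504259 -116.32188746    7.08169359] [557.50595488 -53.30688087  14.40014177]
[[450.0, -89.5, 23.7], [456.0, -88.9, 23.9], [462.0, -88.2, 24.0], [468.0, -87.4, 24.1], [474.0, -86.1, 23.0], [480.0, -85.4, 22.9], [486.0, -84.7, 23.0], [492.0, -83.9, 23.2], [498.0, -83.3, 23.2]] [ 1.34943469e-01 -1.50359089e+02] yaw 7.685266737639532 y at 491.4 -84.04786873890207
tool z ang 96.73504027947322
```

```bash
python3 -c "
from h import *
print(delta([491.4,-84.1,40]))"
```

```text
[ 0.64 14.42  0.03]
```

```bash
python3 -m handwheel '[[60,0.3,2,0,0],[60,0.6,5,0,0],[60,0.6,8.5,0,0],[60,0.6,12,0,0],[60,0.6,14.4,0,0]]'
python3 -m handwheel '[[60,0,0.6,0,0.1],[60,0,1.2,0,0.1],[60,0,1.2,0,0.1]]'
python3 -c "
from h import *
p,R,o=tool(); print(p,R.round(3).tolist(),o['opening'],delta([491.4,-84.2,1.8]))"
```

```text
t: 19.42
eef_pos: [489.3, -84.1, 36.4]
eef_rot: [-0.705, 0.707, 0.03, -0.045]
force: [-0.6, -0.2, -0.1]
opening: 55.8
t: 19.67
eef_pos: [488.8, -84.1, 23.9]
eef_rot: [-0.705, 0.707, 0.026, -0.041]
force: [0.6, 0.3, -0.6]
opening: 55.6
[488.7864941  -84.13003625  23.93792342] [[0.995, -0.022, -0.095], [0.095, -0.004, 0.995], [-0.022, -1.0, -0.002]] 55.60271401969335 [ 0.31  2.21 -0.03]
```

```bash
python3 -m handwheel '[[60,0.3,0.7,0,-0.35],[60,0.3,1.4,0,-0.35],[60,0.3,2.0,0,-0.35],[60,0.3,2.2,0,-0.35],[60,0.3,2.2,0,-0.35]]'
python3 -c "
from h import *
p,R,o=tool(); print(p,R.round(3).tolist(),o['force'],o['opening'],delta([491.4,-84.2,1.8]))"
```

```text
t: 20.08
eef_pos: [491.1, -83.9, 1.8]
eef_rot: [-0.705, 0.706, 0.036, -0.052]
force: [-0.5, 0.1, 0.4]
opening: 55.8
[491.12854438 -83.93264453   1.75184934] [[0.992, -0.022, -0.125], [0.125, -0.004, 0.992], [-0.023, -1.0, -0.001]] [-0.45866872  0.14497253  0.43001929] 55.761667402208616 [ 0.02 -0.01 -0.03]
```

```bash
python3 -m handwheel '[[50,0,0,0,0],[40,0,0,0,0],[32,0,0,0,0],[27,0,0,0,0],[24,0,0,0,0]]' 30
python3 -m handwheel '[[10,0,0,0,0],[10,0,0,0,0],[10,0,0,0,0],[10,0,0,0,0]]' 60
python3 -m handwheel '[[10,0,-0.2,0,0],[10,0,-0.5,0,0],[10,0,-0.9,0,0],[10,0,-1.4,0,0],[10,0,-1.9,0,0]]'
cat > chk.py <<'E'
from h import *
from scipy.optimize import least_squares
p,R,o=tool(); print(p,R.round(3).tolist(),o['force'].round(1),o['opening'])
ax=np.array([R[0,0],R[1,0],0]); g=p+ax*41; zb=p[2]+21.3
for n in('scene','wrist'):
    c=cap(n); A=cloud(c).reshape(-1,3); x=np.append(g[:2],zb); r=15
    for it in range(4):
        B=A[(np.linalg.norm(A-x,axis=1)<r+5)&(A[:,2]>x[2]-5)]
        if len(B)<15: break
        x=least_squares(lambda q:np.linalg.norm(B-q,axis=1)-r,x,loss='soft_l1').x
    print(n,len(B),'ball',x.round(1),'in tool(x,y,z)',(R.T@(x-p)).round(1))
    # nose plate top plane
    D=A-p; s=D@ax; q=D@np.array([-ax[1],ax[0],0]); h=D[:,2]
    m=(abs(q)<22)&(s>19)&(s<63)&(h>3)&(h<19)&(np.linalg.norm(A[:,:2]-x[:2],axis=1)>13)
    if m.sum()>20:
        S=np.c_[s[m],q[m],np.ones(m.sum())]; f=least_squares(lambda k:S@k-h[m],[0,0,10.],loss='soft_l1',f_scale=1).x
        print('plane',m.sum(),'pitch deg',np.degrees(f[0]).round(2),'roll',np.degrees(f[1]).round(2),'h0',f[2].round(1))
E
python3 chk.py
```

```text
t: 20.5
eef_pos: [491.2, -83.9, 1.9]
eef_rot: [-0.705, 0.707, 0.036, -0.052]
force: [0.3, -0.3, 1.0]
opening: 26.9
t: 20.83
eef_pos: [491.2, -83.9, 1.9]
eef_rot: [-0.705, 0.707, 0.036, -0.052]
force: [0.4, 0.2, 0.0]
opening: 22.9
t: 21.25
eef_pos: [491.6, -83.9, 21.5]
eef_rot: [-0.705, 0.707, 0.036, -0.052]
force: [-0.6, 0.4, -3.5]
opening: 23.1
[491.63738915 -83.87821233  21.5117463 ] [[0.992, -0.022, -0.124], [0.124, -0.004, 0.992], [-0.022, -1.0, -0.001]] [-0.6  0.4 -3.5] 23.1390892233723
scene 5 ball [532.3 -78.8  42.8] in tool(x,y,z) [ 40.5 -22.2  -0. ]
plane 65 pitch deg -1.3 roll 1.08 h0 11.1
wrist 1436 ball [532.7 -79.6  43.2] in tool(x,y,z) [ 40.8 -22.6  -0.9]
plane 386 pitch deg -0.89 roll 0.01 h0 11.6
```

Tray held (3.5 N, opening 23 mm), ball in its pocket, pitch about 1°. Scene and side disagree by about 5 mm on the gauge, so I raise the tray and measure the gauge with the wrist camera from beside it.

```bash
python3 -m handwheel '[[10,0,-1,0,0],[10,0,-2.5,0,0],[10,0,-4.5,0,0],[10,0,-6.5,0,0],[10,0,-8.5,0,0]]'
python3 -m handwheel '[[10,0,-2,0,0],[10,0,-4,0,0],[10,0,-6,0,0],[10,0,-8,0,0],[10,0,-10,0,0]]'
python3 -m handwheel '[[10,0,-2,0,0],[10,0,-4,0,0],[10,0,-6,0,0],[10,0,-7.5,0,0],[10,0,-8,0,0]]'
python3 chk.py
```

```text
t: 21.77
eef_pos: [493.8, -83.6, 108.6]
eef_rot: [-0.705, 0.707, 0.037, -0.051]
force: [0.3, -0.7, -1.8]
opening: 23.7
t: 22.18
eef_pos: [495.6, -83.1, 210.3]
eef_rot: [-0.705, 0.707, 0.037, -0.051]
force: [0.6, 0.5, -3.5]
opening: 23.3
t: 22.6
eef_pos: [497.5, -82.8, 293.2]
eef_rot: [-0.704, 0.707, 0.038, -0.05]
force: [0.4, -0.2, -2.3]
opening: 23.5
[497.53181834 -82.83695856 293.18766874] [[0.992, -0.017, -0.125], [0.124, -0.005, 0.992], [-0.018, -1.0, -0.003]] [ 0.4 -0.2 -2.3] 23.483513327395347
scene 24 ball [537.  -78.1 315.1] in tool(x,y,z) [ 39.3 -22.6  -0.3]
plane 100 pitch deg 0.59 roll 1.58 h0 10.1
wrist 1427 ball [538.1 -78.3 313.4] in tool(x,y,z) [ 40.4 -21.   -0.6]
plane 397 pitch deg -0.82 roll -0.21 h0 10.1
```

```bash
python3 -m handwheel '[[10,0.5,0,1,0],[10,1.2,0,3,0],[10,2,0,5.5,0],[10,3,0,8,0],[10,4,0,10.5,0]]'
python3 -m handwheel '[[10,1,0,2.5,0],[10,2,0,5,0],[10,3,0,7.5,0],[10,3.8,0,10,0],[10,4.2,0,12,0]]'
python3 -m handwheel '[[10,0,0,1,0],[10,0,0,1.5,0],[10,0,0,1.5,0],[10,0,0,1.5,0]]'
python3 chk.py
python3 - <<'E'
from h import *
c=cap('wrist'); np.savez('w5.npz',c=c); save(c,'w5.png')
A=cloud(c).reshape(-1,3); g=A[(A[:,2]>130)&(A[:,2]<144)&(A[:,0]>500)&(A[:,0]<640)&(A[:,1]>180)&(A[:,1]<440)]
for lo,hi in((180,290),(310,440)):
    S=g[(g[:,1]>lo)&(g[:,1]<hi)]
    if len(S)>20: print(len(S),np.median(S[:,2]),np.percentile(S,[1,99],axis=0).round(1).tolist(),cv2.minAreaRect(S[:,:2].astype(np.float32)))
E
```

```text
t: 23.12
eef_pos: [523.8, 28.1, 288.6]
eef_rot: [-0.705, 0.707, 0.037, -0.051]
force: [-0.3, -0.1, -2.4]
opening: 22.9
t: 23.53
eef_pos: [550.4, 154.9, 285.6]
eef_rot: [-0.705, 0.707, 0.036, -0.052]
force: [1.0, 0.1, -3.0]
opening: 23.2
t: 23.87
eef_pos: [548.4, 169.3, 285.2]
eef_rot: [-0.704, 0.707, 0.036, -0.053]
force: [0.4, 0.1, -2.8]
opening: 22.9
[548.35320267 169.3104459  285.18390993] [[0.992, -0.024, -0.125], [0.125, -0.005, 0.992], [-0.024, -1.0, -0.002]] [ 0.4  0.1 -2.8] 22.946208027033187
scene 20 ball [586.9 178.4 308.2] in tool(x,y,z) [ 38.8 -24.    4.1]
plane 66 pitch deg 0.52 roll 0.77 h0 9.5
wrist 1419 ball [589.8 176.9 306. ] in tool(x,y,z) [ 41.6 -21.8   2.3]
plane 408 pitch deg -1.09 roll 0.16 h0 10.8
1367 136.47436595336873 [[551.1, 203.8, 130.8], [598.2, 255.2, 138.5]] ((575.2291259765625, 229.88438415527344), (49.6007080078125, 52.82661819458008), 3.167767286300659)
1410 136.3372945158582 [[538.1, 351.0, 130.4], [588.1, 393.3, 138.5]] ((563.9332275390625, 371.888427734375), (52.06621551513672, 43.47675323486328), 4.892536640167236)
```

View pics/w5.png

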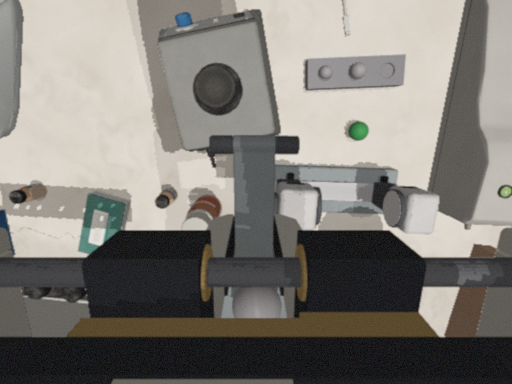

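Wrist view: the gauge heads are at (298,207) and (418,210), the ball is in the tray at (257,308), and the stand has its two small balls and an empty seat at (388,71). The wrist estimate of the gauge centre, (569.8,303.1), lies between the scene and side ones. I move over it and then descend.

```bash
python3 -m handwheel '[[10,0,0,1,0],[10,-0.1,0,3,0],[10,-0.2,0,5.2,0],[10,-0.3,0,7.4,0],[10,-0.4,0,9.4,0]]'
python3 -m handwheel '[[10,0,0,1.6,0],[10,0,0,2.8,0],[10,0,0,3.3,0],[10,0,0,3.3,0],[10,0,0,3.3,0]]'
python3 chk.py
python3 -c "
from h import *
print(delta([528.3,295.7,160]))"
```

```text
t: 24.43
eef_pos: [532.7, 262.8, 285.8]
eef_rot: [-0.705, 0.707, 0.036, -0.052]
force: [0.9, -0.4, -1.8]
opening: 23.2
t: 24.85
eef_pos: [528.7, 295.2, 285.7]
eef_rot: [-0.705, 0.707, 0.036, -0.052]
force: [0.8, -0.6, -2.6]
opening: 22.9
[528.71863368 295.16586888 285.71720119] [[0.992, -0.023, -0.123], [0.123, -0.004, 0.992], [-0.023, -1.0, -0.002]] [ 0.8 -0.6 -2.6] 22.938063954874696
scene 37 ball [567.2 303.9 307.6] in tool(x,y,z) [ 38.7 -22.8   3.9]
plane 59 pitch deg -0.89 roll 1.71 h0 10.8
wrist 1410 ball [570.3 302.7 306.3] in tool(x,y,z) [ 41.7 -21.6   2.4]
plane 409 pitch deg -1.26 roll 0.01 h0 10.8
[ 0.25 12.58  0.12]
```

```bash
python3 -m handwheel '[[10,0,1,0,0],[10,0.1,2.5,0,0],[10,0.2,4.5,0.1,0],[10,0.2,6.5,0.1,0],[10,0.2,8.5,0.1,0]]'
python3 -m handwheel '[[10,0,1.5,0,0],[10,0,2.8,0,0],[10,0,3.7,0,0],[10,0,4,0,0],[10,0,4,0,0]]'
python3 chk.py
python3 -c "
from h import *
print(delta([528.3,295.9,88.8]))"
```

```text
t: 25.37
eef_pos: [528.5, 295.0, 198.2]
eef_rot: [-0.705, 0.707, 0.035, -0.051]
force: [0.9, 0.8, -3.0]
opening: 22.9
t: 25.78
eef_pos: [527.5, 294.6, 157.6]
eef_rot: [-0.704, 0.707, 0.034, -0.052]
force: [-0.3, -0.3, -3.6]
opening: 22.9
[527.45359741 294.64740114 157.57071449] [[0.992, -0.024, -0.122], [0.122, -0.005, 0.993], [-0.025, -1.0, -0.002]] [-0.3 -0.3 -3.6] 22.911144742373907
scene 33 ball [568.  303.4 178.6] in tool(x,y,z) [ 40.7 -22.    3.7]
plane 54 pitch deg -0.47 roll 1.32 h0 10.6
wrist 1413 ball [569.3 302.6 179. ] in tool(x,y,z) [ 42.  -22.5   2.8]
plane 408 pitch deg -1.03 roll -0.01 h0 11.5
[0.21 7.02 0.1 ]
```

```bash
python3 -m handwheel '[[10,0,0.8,0,0],[10,0.1,2,0.05,0],[10,0.2,3.4,0.1,0],[10,0.2,4.6,0.1,0],[10,0.2,5.6,0.1,0]]'
python3 -m handwheel '[[10,0,0.6,0,0],[10,0,1.1,0,0],[10,0,1.3,0,0],[10,0,1.35,0,0],[10,0,1.35,0,0]]'
python3 chk.py
python3 - <<'E'
from h import *
p,R,o=tool(); a=cap('scene'); b=cap('side'); w=cap('wrist')
for n,c in(('scene',a),('side',b),('wrist',w)):
    A=cloud(c).reshape(-1,3); g=A[(A[:,2]>130)&(A[:,2]<144)&(A[:,0]>500)&(A[:,0]<640)&(A[:,1]>180)&(A[:,1]<440)]
    for lo,hi in((180,280),(330,440)):
        S=g[(g[:,1]>lo)&(g[:,1]<hi)]
        if len(S)>20: r=cv2.minAreaRect(S[:,:2].astype(np.float32)); print(n,len(S),np.array(r[0]).round(1),np.array(r[1]).round(1),np.percentile(S[:,1],[1,99]).round(1))
    if n=='side':
        B=A[(np.linalg.norm(A-[570,303,110],axis=1)<25)]; print('side ball pts',len(B),np.percentile(B,[2,50,98],axis=0).round(1).tolist() if len(B)>5 else '')
im=[cv2.resize(np.ascontiguousarray(c['image'][v-42:v+42,u-42:u+42,::-1]),(390,390),interpolation=cv2.INTER_CUBIC) for c in(a,b) for u,v in[proj(c,[567,303,110]).astype(int)]]
cv2.imwrite('pics/g.png',np.hstack(im))
E
```

```text
t: 26.3
eef_pos: [527.9, 295.7, 100.6]
eef_rot: [-0.704, 0.707, 0.035, -0.052]
force: [0.3, -0.6, -2.4]
opening: 23.1
t: 26.72
eef_pos: [527.8, 295.7, 87.5]
eef_rot: [-0.705, 0.707, 0.035, -0.052]
force: [1.3, 0.0, -1.9]
opening: 23.3
[527.82160736 295.73486287  87.49655633] [[0.992, -0.024, -0.122], [0.122, -0.005, 0.993], [-0.024, -1.0, -0.002]] [ 1.3  0.  -1.9] 23.251740311906566
scene 28 ball [565.7 303.9 108.5] in tool(x,y,z) [ 38.1 -21.9   3.4]
plane 38 pitch deg -0.11 roll 1.27 h0 10.2
wrist 1413 ball [569.4 303.5 108.1] in tool(x,y,z) [ 41.8 -21.6   2.6]
plane 413 pitch deg -1.54 roll 0.13 h0 11.1
scene 214 [564.3 244.8] [59.1 98.8] [203.6 277.4]
side 228 [584.4 234.3] [40.4 49.3] [212.3 257.8]
side 402 [566.  374.5] [51.3 45. ] [354.3 397. ]
side ball pts 86 [[558.3, 300.2, 112.9], [571.9, 309.1, 120.5], [585.4, 315.3, 125.0]]
wrist 1091 [542.7 236.6] [21.1 94.6] [204.5 279.6]
wrist 503 [543.5 389. ] [19.1 10.6] [380.8 392.1]
```

View pics/g.png

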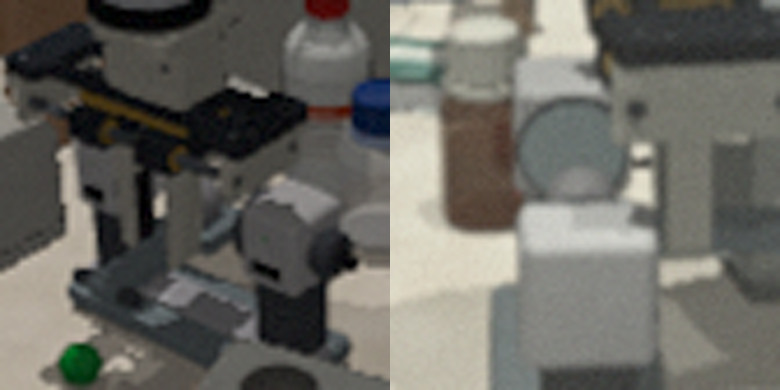

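Left crop (scene): tray and fingers are in the gap, clear of both heads. Right crop (side): the ball top is at (575,180), in front of the far window. Small trim next: +1.4 mm in z and +0.4 mm in x, then a final check.

```bash
python3 -m handwheel '[[10,0.02,-0.07,0,0],[10,0.04,-0.14,0,0],[10,0.04,-0.14,0,0],[10,0.04,-0.14,0,0],[10,0.04,-0.14,0,0]]'
python3 -m handwheel '[[10,0,0,0,0],[10,0,0,0,0],[10,0,0,0,0],[10,0,0,0,0],[10,0,0,0,0]]'
python3 chk.py
python3 - <<'E'
from h import *
from scipy.optimize import least_squares
p,R,o=tool(); print(np.abs(o['dq']).max())
c=cap('side'); A=cloud(c).reshape(-1,3); x=np.array([572,306,110.])
for i in range(3):
    B=A[(np.linalg.norm(A-x,axis=1)<20)&(A[:,2]>x[2]+2)]; x=least_squares(lambda q:np.linalg.norm(B-q,axis=1)-15,x,loss='soft_l1').x
print('side ball',len(B),x.round(1),'vs side gauge centre ~(572.2,306.1)')
E
```

```text
t: 27.38
eef_pos: [528.2, 295.8, 89.0]
eef_rot: [-0.705, 0.707, 0.035, -0.051]
force: [0.1, -0.9, -3.5]
opening: 23.1
t: 27.8
eef_pos: [528.2, 295.8, 89.0]
eef_rot: [-0.705, 0.707, 0.035, -0.051]
force: [0.5, -0.0, -3.7]
opening: 23.0
[528.23054894 295.78049116  88.99003827] [[0.992, -0.023, -0.122], [0.122, -0.005, 0.993], [-0.024, -1.0, -0.002]] [ 0.5 -0.  -3.7] 22.989318828120823
scene 30 ball [567.1 304.5 110.3] in tool(x,y,z) [ 39.2 -22.3   3.9]
plane 44 pitch deg -2.64 roll 8.55 h0 13.7
wrist 1405 ball [569.8 303.6 109.5] in tool(x,y,z) [ 41.7 -21.5   2.6]
plane 414 pitch deg -1.1 roll -0.03 h0 10.6
0.001619784177525441
side ball 93 [571.8 303.3 110.9] vs side gauge centre ~(572.2,306.1)
```

```bash
python3 -c "
from h import *
print(env.job_done())"
```

```text
the job is handed in; nothing more can be done
None
```

I turned the tray over, set the largest ball in its pocket, and finished holding both still between the gauge heads. The job was handed in at about 28 s of the 72 s allowed.

I flipped the tray by its swivel bar and moved the 30 mm ball from the stand into the pocket. I then gripped the tray by its neck at 60 N, carried it near level and lowered it into the gap from above.

**Last checks:**

| Check | Result |
|---|---|
| Ball position (wrist camera) | (569.8, 303.6, 109.5) mm |
| Gauge centre (wrist camera for x and y, given height for z) | (569.8, 303.1, 110) mm |
| Tray pitch | about 1° nose down |
| Tray roll | about 0° |
| Arm | at rest |
| Grip opening | 23 mm |
| Outside force | about the tray and ball weight only, so no sign of contact |

**Disagreements and limits:**
- **Ball along the beam:** the scene camera put the ball about 3 mm to one side and the side camera about 3 mm to the other. I trusted the wrist camera, which falls between them.
- **Scene plane fit:** at the end it gave an implausible 8.5° roll from only 44 points. I ignored it because the wrist fit, on 414 points, showed level.
- **First ball grip:** it sat slightly above the ball's equator, so I reopened and gripped again 4 mm lower before lifting.
- **Bystanders:** the two smaller balls were still on the stand in the last wrist picture, just before the tray went into the gauge. I did not check the bystanders by measurement at the end.

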